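# Shut the tagged outlet of the bench air box

### The arm

A 6-joint arm with a two-finger parallel gripper is mounted at the origin on a cart in front of the work surface, level with it; the furniture and walls round the work are solid. World frame = base frame: x ahead of the robot, y to its left, z up, the work surface at z = 0. Lengths are in m, angles in degrees, forces in N, time in s.
With the tool pointing down it reaches from about 0.35 to 0.875 m from the base axis. Payload 4.2 kg.
Tool frame: the origin (TCP) lies midway between the tips of the shut fingers; the grasp point (between the pads) lies 19 mm behind it; z points along the fingers, y is the direction in which the jaws open and shut (so a half turn about z gives the same grasp; the last joint's range is limited). The gripper opens to 87 mm and grips with 3 to 60 N. Pads are 19 mm wide; open, the fingers measure 117 mm over their backs; the gripper's body (75 mm by 190 mm) begins 51 mm behind the grasp point.
Start: joints at [-57.72, 22.042, 0.453, 0, -68.411, -14.817], TCP at [0.188, -0.596, 0.223] pointing down, gripper open.
Joint ranges: [-179.83, 179.83], [-69.29, 118.12], [-61.27, 80.66], [-181.25, 117.63], [-171.15, -9.14], [-177.46, 177.46]. Speed limits (degrees/s): [159.86, 159.86, 180, 180, 180, 180].

### API

Orientations are given as a 3x3 rotation matrix whose columns are the frame's x, y, z axes.
In Python, from station import sense, capture, get_calibration, finish_job, spot_in, spot_point gives the robot as it stands.
- The arm moves only by the shell command python3 -m inch 'ROWS'. ROWS is JSON, a list of rows, each an object with "fingers": the finger opening in cm, from 0 to 8.7; "delta_pos": the shift along the tool's x, y, z in cm, a list of three; "spin": the turn about the tool's z in degrees. In form: [{"fingers": fingers, "delta_pos": [dx, dy, dz], "spin": spin}, ...]. A call has 1 to 20 rows; each row is the pose to reach, as a shift and turn from the pose commanded when the call began, along the tool's axes at that moment; what a row does not reach only later rows make up. A row lasts 1/10 s, in which the tool goes at most 50 mm and 8.59 degrees, less where a joint would pass 70% of its speed; a pose out of reach is approached as far as the arm can. A call with a gripper value outside its range is refused whole. The fingers move at their own pace and stop on an object; the grip force is fixed at half the most. Time passes only in rows, so rows that repeat a pose let the fingers close. It gives the time, the measured TCP pose, the force and the opening at its end, in the units of the state.
- sense(): the state, without advancing time (a new reading comes with each control period).
- capture(name): name is "side" or "top" or "wrist"; returns the picture (420x560x3 uint8, red, green, blue); there is no depth.
- get_calibration(name): a dict with "K" (3x3 intrinsics, pixels), "T" (4x4, takes a point from camera to world coordinates). Camera axes: x right, y up, looking along -z (the intrinsics and any distortion apply to the point x, -y, -z); pixel columns grow to the right and rows downward; lengths in m; the calibration is good to about 2 mm. The wrist camera is an equidistant fisheye: a pixel r from the principal point sees the ray r / f radians off the axis. A picture is of the moment at which its call begins: read the wrist's pose just before it. get_calibration takes no time and is no camera call; for the wrist camera it gives the pose at the moment of the call.
- finish_job(): hands the job in, once; it reports no verdict.
Trained networks look in the newest picture that a camera, given by its name, has taken for a name from the list of things; names that differ only in an ending like _2 or _b are one class to them, and where a whole thing is asked for, a point or a joint stands for the part that bears it (a point fixed in the world has none). Each returns a list of dicts, best first, with "conf" (0 to 1); they miss things now and then, are a little off and sometimes report something else, mostly with a low value. They report only what shows in the picture. A call takes as long as a camera call.
- spot_in(camera, target): "extent" ([left, top, right, bottom] as shares, 0 to 1, of the picture: columns of its width, rows of its height, round what is visible of it).
- spot_point(camera, target): "location" ([column, row] as shares, 0 to 1, of the picture: columns of its width, rows of its height: a listed point, or the origin of a listed thing).
The state is a dict: "time_s": time; "joints": joint angles; "joint_velocities": joint speeds; "effort": joint torques, N m; "tcp_pos": TCP position; "ee_rot": TCP orientation; "wrist_force": force on the tool from outside, world axes, zero at the start; "moment": the same for the moment, N m; "gripper_width": opening from 0.0 (shut) to 1.0 (fully open).
Only numpy, scipy, OpenCV 4.12 (cv2) and the standard library are available. Lean on these libraries where they do the work, as an engineer would, in place of code of your own. Each camera call takes 0.05 s, during which the arm holds its last target.

### The job

One outlet of the bench air box is to be taken out of use: with a fingertip slide the box's metal cover fully back to its stop, away from the coupling side, to bare the three valve levers, then push the lever with the round tag on its hub clockwise (seen from above) to its stop, so that it stands square across its pipe (shut). Only push: do not pinch or lift anything; leave the other two levers where they are, do not disturb the jar, the case opener or the watch head, and finish with the hand clear.

Things in the scene. Friction and masses are not known exactly. Their poses are not given: they have to be found in the camera images.
- air_box: Grey sheet-metal air box, fixed on the worktop, 240 mm (its x) by 300 mm (its y), side channels up to z 68 mm. Origin: centre of its underside, z up. Three couplings (out 26 mm) and a gauge on its front (-x). Front half: open well, inside x -117 to -17, y -147 to +147 mm, with three valve stems at x -30, y -82, 0, +82 mm (which one is tagged varies); in the well only valves and levers rise above z 35 mm
- cover (a joint): Flat bare-metal cover over the well (119 x 288 mm, underside z 60, top z 63 mm), captive in the side channels: it only slides. 0 = forward, well covered; grows as it slides along the box's +x over the closed rear half; stop at 0.112 m, well bare, lip then at box x -3 mm. Friction about 3 N; stays where it is left. Starts at 0 to 12 mm
- cover_lip (a point): On the cover's upturned front lip, in its middle, at z 70 mm: a plate 150 mm wide (along the box's y), 3.5 mm thick (5 mm at its rolled top edge), from z 63 up to z 80 mm. Axes as the box's. Push its front face along the box's +x to open the cover
- tagged_lever (a joint): Angle of the valve lever with the round tag. 0 = open, lever along its pipe, pointing to the box's -x; 1.571 = shut, across the pipe, pointing to the box's +y, hard stop. Turns clockwise seen from above about its vertical stem; stays where it is left; about 0.22 N m to turn (5 N at the grip). Starts at 0 to 0.3
- tagged_grip (a point): Centre-line point of the tagged lever's black grip, 42 mm from the stem axis, z 46 mm. Axes turn with the lever: its -x points from the stem to the lever's end, z up. Grip 13 mm wide, z 41 to 51 mm, reaching 21 to 57 mm from the stem axis. Its pipe below tops out at z 28 mm
- plain1_grip (a point): The same point on one of the two untagged levers (small nut only on the hub). This lever starts open or nearly so, 0 to 0.25 rad
- plain2_grip (a point): The same point on the other untagged lever; this one starts shut or nearly so (1.4 to 1.57 rad), its end pointing to the box's +y. The ends of shut levers reach 57 mm from their stems
- jar: White screw-lid jar, 49 mm across, 32 mm high, loose, on the worktop beside the box at its +y side. Origin at the centre of its underside. Bystander
- opener: Case opener with a black handle, 18 x 84 x 18 mm, loose, lying beside the box at its +y side, behind the jar. Origin at the centre of its underside. Bystander
- watch_head: Round watch head without strap, 37 mm across, 10 mm high, loose, lying beside the box at its -y side. Origin at the centre of its underside. Bystander
- tagged_tag (a point): Centre of the tag: a plain round metal disc 34 mm across, 2.5 mm thick, flat on the tagged lever's hub, on the stem axis at z 51 mm, hexagon nut above it up to z 57 mm. The other two hubs have the small nut only. Axes as the lever's

How it is judged (in metres and radians):
On the way, in this order (a step that is already met when the one before it is completed fails the run):
1. the cover is slid back to its stop and the tagged lever is still open (value of joint cover above 0.104 m and value of joint tagged_lever below 0.6 rad), for 0.2 s.
2. the tagged lever is pushed shut (value of joint tagged_lever above 1.45 rad), for 0.2 s.
At the end, for the whole second after the job is handed in: Cover within 8 mm of its rear stop; tagged lever at most 0.12 rad (7 degrees) short of shut; the grips of the other two levers within 8 mm and the jar, case opener and watch head within 15 mm of where they began (value of joint cover above 0.104 m and value of joint tagged_lever above 1.45 rad and distance of each of plain1_grip, plain2_grip from where it was at the start of the episode below 0.008 m and distance of each of jar, opener, watch_head from where it was at the start of the episode below 0.015 m); the robot touches nothing.
It fails at once if an untagged lever is moved (its grip by more than 12 mm) (distance of any of plain1_grip, plain2_grip from where it was at the start of the episode above 0.012 m).
It fails at once if the jar, the case opener or the watch head is pushed away or lifted (by more than 20 mm) (distance of any of jar, opener, watch_head from where it was at the start of the episode above 0.02 m).
It fails at once if the tagged lever is pinched: taken between the finger pads instead of pushed (contact force between the fingers and anything else above 0.5 N and y of the grasp point in the frame of tagged_grip between -0.005 and 0.005 m and x of the grasp point in the frame of tagged_grip between -0.025 and 0.025 m and z of the grasp point in the frame of tagged_grip below 0.012 m).
It fails at once if the cover's lip is pinched: taken between the finger pads instead of pushed (contact force between the fingers and anything else above 0.5 N and x of the grasp point in the frame of cover_lip between -0.004 and 0.004 m and y of the grasp point in the frame of cover_lip between -0.085 and 0.085 m and z of the grasp point in the frame of cover_lip below 0.016 m).
It also fails if it takes over 45 s, if anything falls off the work surface, if the arm or the gripper's body presses on something with over 40 N, if the wrist force passes 120 N, or if a joint passes its speed limit or range.

## Working session

There is one attempt and no reset: what is moved stays moved. The work goes in short steps, Python scripts to look and compute and a shell command to move; the robot and the scene stay as the last step left them, time stands still between calls to the robot, and variables do not carry over. Pictures are saved under pics/ and viewed, and the job is handed in when it is done.

```bash
mkdir -p pics; ls; python3 - <<'E'
from station import *
import cv2
s=sense();print({k:s[k] for k in('time_s','tcp_pos','ee_rot','wrist_force','gripper_width')})
for c in('top','side'):
    im=capture(c);cv2.imwrite(f'pics/{c}0.png',im[:,:,::-1])
    k=get_calibration(c);print(c,k)
    for t in('air_box','cover_lip','tagged_tag','jar','opener','watch_head'):
        print(c,t,[(d['conf'],[round(a*b,1) for a,b in zip(d['location'],(560,420))]) for d in spot_point(c,t)[:3]])
E
```

```text
pics
{'time_s': 0.0, 'tcp_pos': array([ 0.18738497, -0.59559685,  0.22145673]), 'ee_rot': array([[-9.53956941e-01, -2.99942601e-01, -7.68314426e-04],
       [-2.99943565e-01,  9.53954692e-01,  2.07455828e-03],
       [ 1.10688743e-04,  2.20949024e-03, -9.99997553e-01]]), 'wrist_force': array([-0.14521434, -0.22153293,  0.78815391]), 'gripper_width': 0.9959013219603536}
top {'K': array([[433.26989243,   0.        , 285.09831739],
       [  0.        , 433.26989243, 214.93746201],
       [  0.        ,   0.        ,   1.        ]]), 'T': array([[ 0.01534978,  0.99116991, -0.13170645,  0.44315987],
       [-0.99969912,  0.01773375,  0.01694676,  0.04436763],
       [ 0.01913277,  0.13140669,  0.99114389,  0.93473593],
       [ 0.        ,  0.        ,  0.        ,  1.        ]])}
top air_box [(0.63, [275.9, 207.0])]
top cover_lip [(0.63, [283.2, 253.3])]
top tagged_tag []
top jar [(0.88, [180.8, 234.8])]
top opener [(0.73, [180.4, 186.2])]
top watch_head [(0.8, [372.0, 232.9])]
side {'K': array([[397.96396351,   0.        , 278.28626566],
       [  0.        , 397.96396351, 206.16265771],
       [  0.        ,   0.        ,   1.        ]]), 'T': array([[-0.94102443,  0.22854504, -0.24947984,  0.34395772],
       [-0.33760416, -0.58571537,  0.73685883,  0.70319222],
       [ 0.02228126,  0.77762759,  0.62833023,  0.63388545],
       [ 0.        ,  0.        ,  0.        ,  1.        ]])}
side air_box [(0.95, [271.6, 230.0])]
side cover_lip [(0.74, [316.0, 210.8])]
side tagged_tag []
side jar [(0.59, [260.4, 302.8])]
side opener [(0.64, [216.4, 288.5])]
side watch_head []
```

View pics/top0.png

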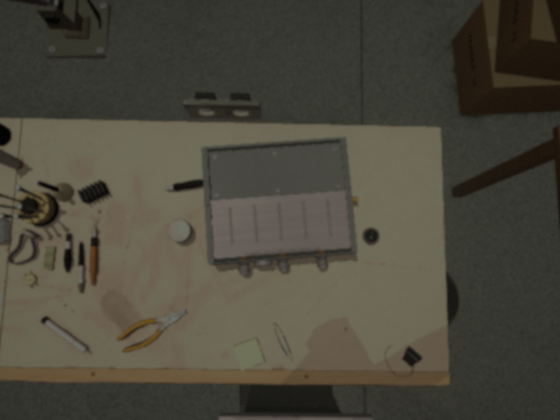

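View pics/side0.png

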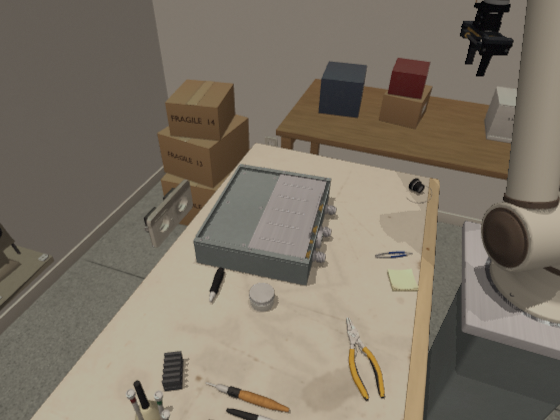

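The top view shows the box with corners near (203,148), (346,140), (355,256) and (211,265) and its couplings toward the robot. The jar is at (180,233), the opener at (185,185) and the watch at (371,236). I'll zoom in for exact corners.

```bash
cat > h.py <<'E'
import numpy as np
from station import *
def ray(c,px):
    k=get_calibration(c);K,T=k['K'],k['T']
    d=np.array([(px[0]-K[0,2])/K[0,0],-(px[1]-K[1,2])/K[1,1],-1.])
    return T[:3,3],T[:3,:3]@d
def atz(c,px,z):
    o,d=ray(c,px);return o+d*(z-o[2])/d[2]
def proj(c,p):
    k=get_calibration(c);K,T=k['K'],k['T']
    q=T[:3,:3].T@(np.asarray(p,float)-T[:3,3]);
    return np.array([K[0,2]+K[0,0]*q[0]/-q[2],K[1,2]+K[1,1]*q[1]/q[2]])
E
python3 - <<'E'
import cv2
im=cv2.imread('pics/top0.png')[130:280,150:390]
im=cv2.convertScaleAbs(cv2.resize(im,None,fx=3.3,fy=3.3,interpolation=cv2.INTER_CUBIC),alpha=1.8)
cv2.imwrite('pics/top0z.png',im)
im=cv2.imread('pics/side0.png')[155:315,190:350]
cv2.imwrite('pics/side0z.png',cv2.convertScaleAbs(cv2.resize(im,None,fx=3.7,fy=3.7,interpolation=cv2.INTER_CUBIC),alpha=1.3))
E
```

```text
(no output)
```

View pics/top0z.png

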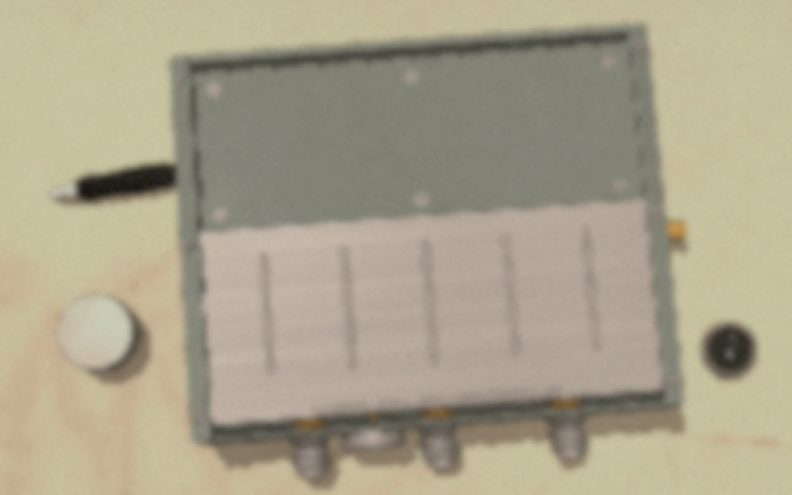

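View pics/side0z.png

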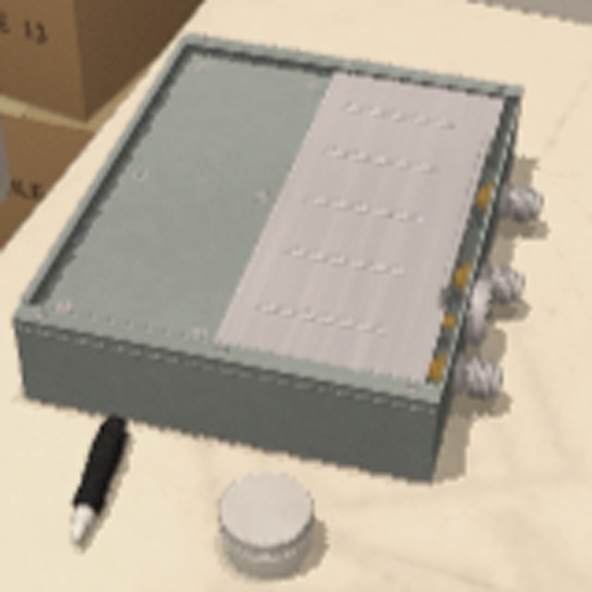

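```bash
cat >> h.py <<'E'
from scipy.optimize import least_squares
E
python3 - <<'E'
from h import *
z=[(172,57,.12,.15),(643,26,.12,-.15),(680,402,-.12,-.15),(197,440,-.12,.15)]
obs=np.array([(a/3.3+150,b/3.3+130) for a,b,_,_ in z])-0.35
sz=[(14,318,.12,.15),(185,36,.12,-.15),(522,90,-.12,-.15),(442,400,-.12,.15)]
sobs=np.array([(a/3.7+190,b/3.7+155) for a,b,_,_ in sz])-.35
def b2w(p,q):
    c,s=np.cos(p[2]),np.sin(p[2]);return np.array([p[0]+c*q[0]-s*q[1],p[1]+s*q[0]+c*q[1],q[2]])
def f(p,w=(1,1)):
    r=[]
    for (_,_,x,y),o in zip(z,obs): r+=list(w[0]*(proj('top',b2w(p,(x,y,.068)))-o))
    for (_,_,x,y),o in zip(sz,sobs): r+=list(w[1]*(proj('side',b2w(p,(x,y,.068)))-o))
    return r
for w in((1,0),(0,1),(1,1)):
    r=least_squares(f,[.55,0,0],kwargs=dict(w=w));print(w,r.x,np.round(r.fun,1))
p=r.x
c,s=np.cos(p[2]),np.sin(p[2])
for n,q in(('top',(212/3.3+150-.35,424/3.3+130-.35)),('top',(436/3.3+150-.35,228/3.3-.35+130)),('top',(199/3.3+150-.35,232/3.3-.35+130)),('top',(645/3.3+150-.35,198/3.3-.35+130))):
    d=atz(n,q,.063)[:2]-p[:2];print(n,c*d[0]+s*d[1],-s*d[0]+c*d[1])
print('lip',b2w(p,(-.115,0,.07)))
for n,pt in(('jar',(180.8,234.8)),('opener',(180.4,186.2)),('watch_head',(372,232.9))):print(n,atz('top',pt,0))
E
```

```text
(1, 0) [0.59148536 0.04417581 0.09433568] [-1.  -0.3  1.3 -1.2  1.7  0.5 -2.   0.8 -0.  -0.  -0.  -0.  -0.  -0.
 -0.  -0. ]
(0, 1) [0.58799219 0.0465226  0.10118122] [-0.   0.  -0.  -0.   0.   0.  -0.   0.  -0.5  0.2 -0.2 -1.1  0.4 -1.3
  0.2  0.9]
(1, 1) [0.59005671 0.04465676 0.09749573] [-1.4  0.6  0.9 -0.8  1.7  1.  -2.1  1.8 -1.1 -0.8 -0.3 -1.6  0.  -1.7
 -0.8  0.1]
top -0.10781475282877338 0.13683283859120374
top 0.001364621176555903 -0.008066995582309874
top 0.010377070185682348 0.1376567307024143
top 0.009970743012499093 -0.1391177853342123
lip [0.47560284 0.03346251 0.07      ]
jar [0.52020703 0.25234343 0.        ]
opener [0.62662986 0.25820326 0.        ]
watch_head [ 0.53137746 -0.16107409  0.        ]
```

```bash
cat >> h.py <<'E'
P=np.array([0.590,0.0447,0.0975])
def b2w(q,p=P):
    c,s=np.cos(p[2]),np.sin(p[2]);return np.array([p[0]+c*q[0]-s*q[1],p[1]+s*q[0]+c*q[1],q[2]])
def w2b(w,p=P):
    c,s=np.cos(p[2]),np.sin(p[2]);d=np.asarray(w)[:2]-p[:2];return np.array([c*d[0]+s*d[1],-s*d[0]+c*d[1],w[2]])
def go(*qs):
    s=sense();print('t',s['time_s'],'box tcp',np.round(w2b(s['tcp_pos'])*1e3,1),'yaw y',np.degrees(np.arctan2(-s['ee_rot'][0,1],s['ee_rot'][1,1])),'F',np.round(s['wrist_force'],1))
    for q in qs: print(q,np.round(s['ee_rot'].T@(b2w(q)-s['tcp_pos'])*100,2))
E
python3 -c "
from h import *
go((-.16,0,.16))"
```

```text
t 0.7 box tcp [-462.9 -598.7  222.6] yaw y 17.466076042230263 F [ 0.5 -0.2 -0.1]
(-0.16, 0, 0.16) [-41.96  52.35   6.26]
```

```bash
python3 -m inch '[{"fingers":0,"delta_pos":[-21,26,0],"spin":6},{"fingers":0,"delta_pos":[-21,26,0],"spin":6},{"fingers":0,"delta_pos":[-21,26,0],"spin":6},{"fingers":0,"delta_pos":[-21,26,0],"spin":6},{"fingers":0,"delta_pos":[-21,26,0],"spin":6},{"fingers":0,"delta_pos":[-21,26,0],"spin":6},{"fingers":0,"delta_pos":[-21,26,0],"spin":6},{"fingers":0,"delta_pos":[-42,52.4,6.3],"spin":11.9},{"fingers":0,"delta_pos":[-42,52.4,6.3],"spin":11.9},{"fingers":0,"delta_pos":[-42,52.4,6.3],"spin":11.9},{"fingers":0,"delta_pos":[-42,52.4,6.3],"spin":11.9},{"fingers":0,"delta_pos":[-42,52.4,6.3],"spin":11.9},{"fingers":0,"delta_pos":[-42,52.4,6.3],"spin":11.9},{"fingers":0,"delta_pos":[-42,52.4,6.3],"spin":11.9},{"fingers":0,"delta_pos":[-42,52.4,6.3],"spin":11.9},{"fingers":0,"delta_pos":[-42,52.4,6.3],"spin":11.9},{"fingers":0,"delta_pos":[-42,52.4,6.3],"spin":11.9},{"fingers":0,"delta_pos":[-42,52.4,6.3],"spin":11.9}]'
python3 - <<'E'
from h import *
import cv2
go((-.16,0,.16),(-.15,0,.07))
im=capture('wrist');cv2.imwrite('pics/w1.png',im[:,:,::-1]);print(get_calibration('wrist'))
for t in('cover_lip','air_box'):print(t,[(d['conf'],[round(a*b,1) for a,b in zip(d['location'],(560,420))]) for d in spot_point('wrist',t)[:3]])
E
```

```text
time_s: 2.5
tcp_pos: [0.4306, 0.0288, 0.1598]
ee_rot: [[-0.995, -0.095, 0.0], [-0.095, 0.995, 0.0], [-0.0, 0.0, -1.0]]
wrist_force: [0.7, -0.9, -0.3]
gripper_width: 0.003
t 2.5 box tcp [-160.2   -0.4  159.8] yaw y 5.466730884879894 F [ 0.7 -0.9 -0.3]
(-0.16, 0, 0.16) [-0.02  0.04 -0.02]
(-0.15, 0, 0.07) [-1.01  0.04  8.98]
{'K': array([[325.1922621 ,   0.        , 283.19727154],
       [  0.        , 325.1922621 , 211.69219132],
       [  0.        ,   0.        ,   1.        ]]), 'T': array([[-9.46385461e-02, -9.48080295e-01, -3.03623614e-01,
         3.46926298e-01],
       [ 9.95511650e-01, -9.02263926e-02, -2.85613829e-02,
         2.20362297e-02],
       [-3.16379064e-04, -3.04963853e-01,  9.52363874e-01,
         3.22251531e-01],
       [ 0.00000000e+00,  0.00000000e+00,  0.00000000e+00,
         1.00000000e+00]])}
cover_lip []
air_box [(0.84, [282.4, 323.3])]
```

View pics/w1.png

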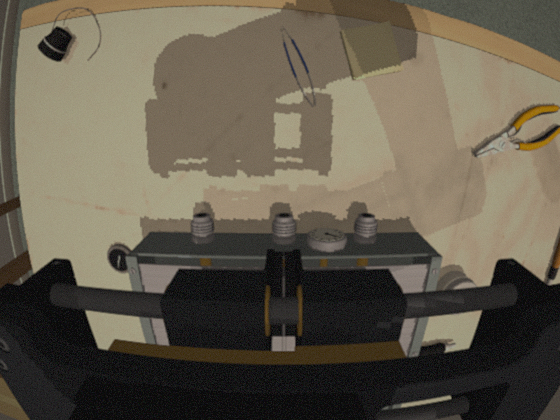

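The fingers sit centred in front of the box: middle coupling at (284,225), fingers at (283,270). Next I descend in front of the lip and approach it.

```bash
python3 -m inch '[{"fingers":0,"delta_pos":[0.3,0,4.5],"spin":0},{"fingers":0,"delta_pos":[0.3,0,8.8],"spin":0},{"fingers":0,"delta_pos":[0.3,0,8.8],"spin":0},{"fingers":0,"delta_pos":[-0.6,0,8.8],"spin":0},{"fingers":0,"delta_pos":[-1.5,0,8.8],"spin":0},{"fingers":0,"delta_pos":[-2.2,0,8.8],"spin":0},{"fingers":0,"delta_pos":[-2.2,0,8.8],"spin":0}]'
python3 - <<'E'
from h import *
import cv2
go((-.0175,0,.072))
im=capture('side');cv2.imwrite('pics/s2.png',cv2.resize(im[130:300,230:400,::-1],None,fx=3.5,fy=3.5,interpolation=cv2.INTER_CUBIC))
E
```

```text
time_s: 3.35
tcp_pos: [0.4554, 0.0325, 0.0731]
ee_rot: [[-0.995, -0.097, 0.004], [-0.097, 0.995, 0.002], [-0.004, 0.001, -1.0]]
wrist_force: [0.6, -0.3, 0.8]
gripper_width: 0.007
t 3.35 box tcp [-135.2    1.    73.1] yaw y 5.553167975458446 F [ 0.6 -0.3  0.8]
(-0.0175, 0, 0.072) [-11.77  -0.09   0.16]
```

View pics/s2.png

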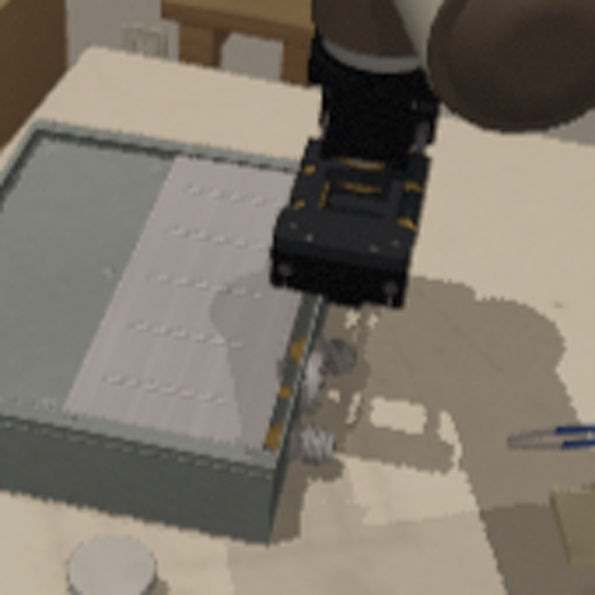

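The side view shows the gripper in front of the lip, with nothing touched. Now I push the cover in moderate steps.

```bash
python3 -m inch '[{"fingers":0,"delta_pos":[-1,0,0.1],"spin":0},{"fingers":0,"delta_pos":[-1.7,0,0.1],"spin":0},{"fingers":0,"delta_pos":[-2.4,0,0.1],"spin":0},{"fingers":0,"delta_pos":[-3.2,0,0.1],"spin":0},{"fingers":0,"delta_pos":[-4,0,0.1],"spin":0},{"fingers":0,"delta_pos":[-4,0,0.1],"spin":0}]'
python3 - <<'E'
from h import *
import cv2
go((-.0175,0,.072))
im=capture('side');cv2.imwrite('pics/s3.png',cv2.resize(im[130:300,230:400,::-1],None,fx=3.5,fy=3.5,interpolation=cv2.INTER_CUBIC))
E
```

```text
time_s: 4.0
tcp_pos: [0.4941, 0.0359, 0.0703]
ee_rot: [[-0.995, -0.097, 0.001], [-0.097, 0.995, 0.0], [-0.001, -0.0, -1.0]]
wrist_force: [0.6, -0.5, -0.2]
gripper_width: 0.003
t 4.0 box tcp [-96.3   0.6  70.3] yaw y 5.560224929236982 F [ 0.6 -0.5 -0.2]
(-0.0175, 0, 0.072) [-7.88 -0.05 -0.16]
```

View pics/s3.png

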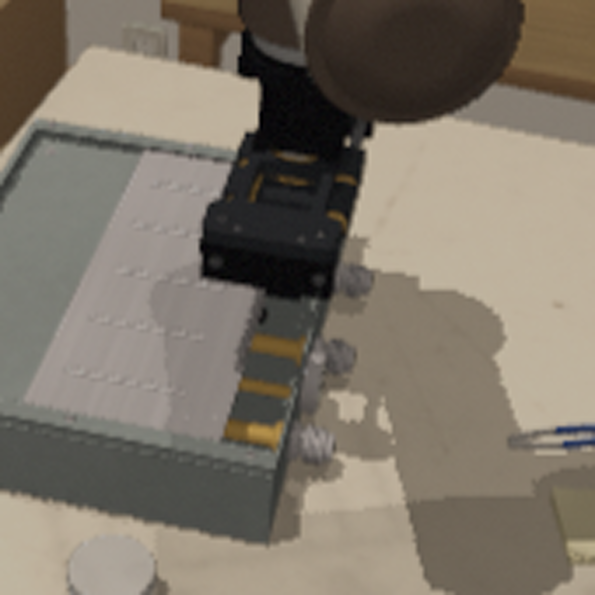

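The cover is sliding: its front edge is now near column 240 and the pipes are bared. I keep pushing.

```bash
python3 -m inch '[{"fingers":0,"delta_pos":[-0.8,0,-0.1],"spin":0},{"fingers":0,"delta_pos":[-1.6,0,-0.1],"spin":0},{"fingers":0,"delta_pos":[-2.4,0,-0.1],"spin":0},{"fingers":0,"delta_pos":[-3.2,0,-0.1],"spin":0},{"fingers":0,"delta_pos":[-4,0,-0.1],"spin":0},{"fingers":0,"delta_pos":[-4.8,0,-0.1],"spin":0},{"fingers":0,"delta_pos":[-5.6,0,-0.1],"spin":0},{"fingers":0,"delta_pos":[-6.4,0,-0.1],"spin":0},{"fingers":0,"delta_pos":[-7,0,-0.1],"spin":0},{"fingers":0,"delta_pos":[-7.3,0,-0.1],"spin":0},{"fingers":0,"delta_pos":[-7.3,0,-0.1],"spin":0}]'
python3 - <<'E'
from h import *
import cv2
go((-.0175,0,.072))
im=capture('side');cv2.imwrite('pics/s4.png',cv2.resize(im[130:300,200:370,::-1],None,fx=3.5,fy=3.5,interpolation=cv2.INTER_CUBIC))
E
```

```text
time_s: 5.15
tcp_pos: [0.5668, 0.0431, 0.072]
ee_rot: [[-0.995, -0.097, 0.003], [-0.097, 0.995, 0.0], [-0.003, 0.0, -1.0]]
wrist_force: [-1.5, -0.1, -1.5]
gripper_width: 0.004
t 5.15 box tcp [-23.3   0.6  72. ] yaw y 5.580037507747679 F [-1.5 -0.1 -1.5]
(-0.0175, 0, 0.072) [-0.58 -0.06  0.  ]
```

View pics/s4.png

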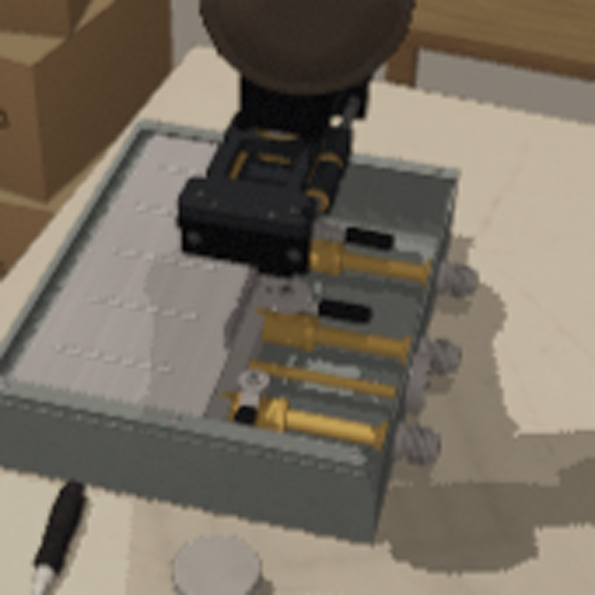

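The levers at y=-82 and y=0 are open, and the one at +82 is shut. The middle one appears to carry a disc at about (290,292). I'll push to the stop in small steps and watch the force.

```bash
python3 -m inch '[{"fingers":0,"delta_pos":[-0.3,0,0],"spin":0},{"fingers":0,"delta_pos":[-0.6,0,0],"spin":0},{"fingers":0,"delta_pos":[-0.6,0,0],"spin":0}]';python3 -m inch '[{"fingers":0,"delta_pos":[-0.2,0,0],"spin":0},{"fingers":0,"delta_pos":[-0.4,0,0],"spin":0},{"fingers":0,"delta_pos":[-0.4,0,0],"spin":0}]'
```

```text
time_s: 5.5
tcp_pos: [0.5722, 0.0437, 0.0721]
ee_rot: [[-0.995, -0.097, 0.002], [-0.097, 0.995, 0.0], [-0.002, 0.0, -1.0]]
wrist_force: [-1.6, -0.3, 1.2]
gripper_width: 0.004
time_s: 5.8
tcp_pos: [0.5747, 0.0437, 0.0718]
ee_rot: [[-0.995, -0.097, -0.002], [-0.097, 0.995, -0.0], [0.002, -0.0, -1.0]]
wrist_force: [-4.7, 0.8, 3.2]
gripper_width: 0.005
```

```bash
python3 -m inch '[{"fingers":0,"delta_pos":[-0.2,0,0],"spin":0},{"fingers":0,"delta_pos":[-0.4,0,0],"spin":0},{"fingers":0,"delta_pos":[-0.4,0,0],"spin":0},{"fingers":0,"delta_pos":[-0.4,0,0],"spin":0}]'
```

```text
time_s: 6.2
tcp_pos: [0.575, 0.0434, 0.0714]
ee_rot: [[-0.995, -0.096, -0.009], [-0.096, 0.995, -0.002], [0.01, -0.001, -1.0]]
wrist_force: [-12.5, 1.8, 8.8]
gripper_width: 0.007
```

Force rises with no further motion, so the cover is at its stop. I back off, raise and retreat to look.

```bash
python3 -m inch '[{"fingers":0,"delta_pos":[1.5,0,0],"spin":0},{"fingers":0,"delta_pos":[3,0,-1],"spin":0},{"fingers":0,"delta_pos":[7,0,-4],"spin":0},{"fingers":0,"delta_pos":[12,0,-9],"spin":0},{"fingers":0,"delta_pos":[17,0,-12],"spin":0},{"fingers":0,"delta_pos":[19,0,-12],"spin":0},{"fingers":0,"delta_pos":[19,0,-12],"spin":0},{"fingers":0,"delta_pos":[19,0,-12],"spin":0}]'
python3 - <<'E'
from h import *
import cv2
go()
for c in('top','side'):
    im=capture(c)
    cr=im[130:280,170:370] if c=='top' else im[155:315,190:350]
    cv2.imwrite(f'pics/{c}5.png',cv2.convertScaleAbs(cv2.resize(cr[:,:,::-1],None,fx=3.7,fy=3.7,interpolation=cv2.INTER_CUBIC),alpha=1.6 if c=='top' else 1.2))
    for t in('cover_lip','tagged_tag','tagged_grip','plain1_grip','plain2_grip'):
        z={'cover_lip':.07,'tagged_tag':.051}.get(t,.046)
        print(c,t,[(d['conf'],np.round(np.array(d['location'])*(560,420),1),np.round(w2b(atz(c,np.array(d['location'])*(560,420),z))*1e3)) for d in spot_point(c,t)[:3]])
E
```

```text
time_s: 7.0
tcp_pos: [0.3914, 0.0264, 0.1933]
ee_rot: [[-0.995, -0.098, 0.006], [-0.098, 0.995, 0.003], [-0.007, 0.002, -1.0]]
wrist_force: [0.0, -0.4, -0.3]
gripper_width: 0.006
t 7.0 box tcp [-199.5    1.1  193.3] yaw y 5.632569710613278 F [ 0.  -0.4 -0.3]
top cover_lip [(0.84, array([277.3, 200.4]), array([-2.,  1., 70.])), (0.44, array([279.1, 202.4]), array([-7., -2., 70.]))]
top tagged_tag [(0.59, array([279. , 213.8]), array([-27.,  -0.,  51.]))]
top tagged_grip [(0.77, array([280.9, 237.1]), array([-75.,  -0.,  46.]))]
top plain1_grip [(0.62, array([315.6, 232.9]), array([-72., -72.,  46.]))]
top plain2_grip [(0.58, array([220.5, 219.7]), array([-29., 121.,  46.]))]
side cover_lip []
side tagged_tag [(0.46, array([282.9, 211.4]), array([-32.,  -8.,  51.]))]
side tagged_grip [(0.58, array([295.7, 221.2]), array([-66.,  12.,  46.]))]
side plain1_grip [(0.63, array([305.2, 196.9]), array([-70., -82.,  46.]))]
side plain2_grip [(0.52, array([266.4, 255.3]), array([-31., 132.,  46.]))]
```

View pics/top5.png

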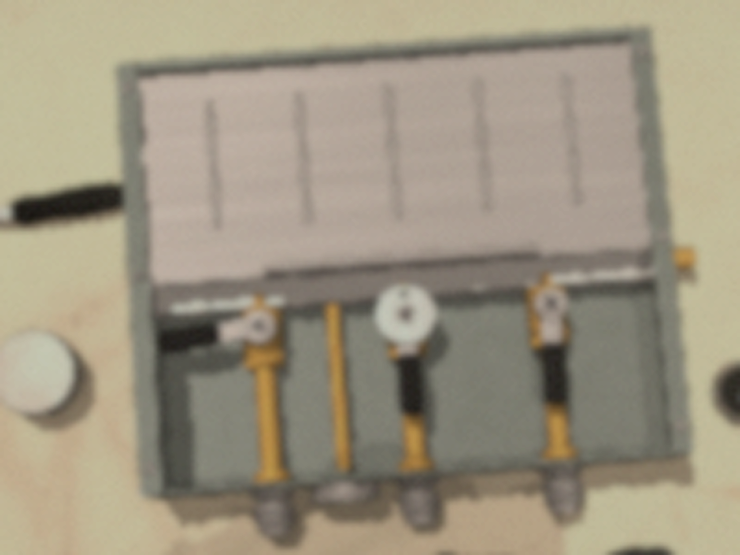

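View pics/side5.png

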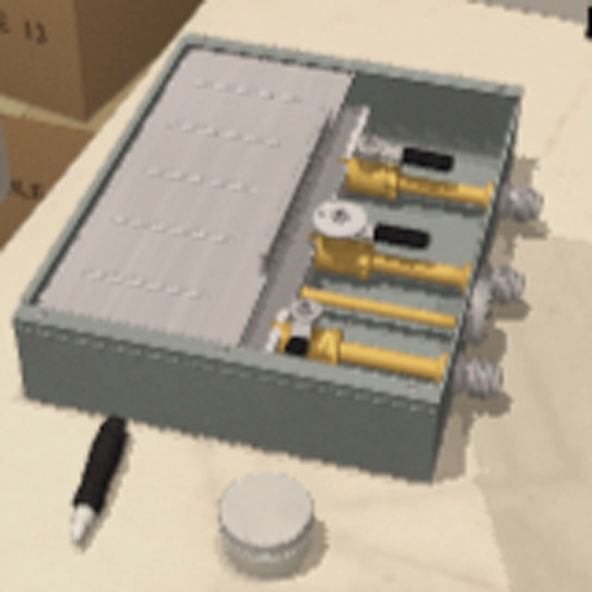

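The top view shows the round tag on the middle lever, hub at crop (405,313) and grip at (410,385) pointing straight to -x. The plain lever on the right is open and the left one is shut, pointing to +y, and the cover lip is at box x of about -2. The start point is on the -y side of the middle lever.

```bash
python3 -c "
from h import *
go((-.082,-.037,.09),(-.082,-.037,.04))"
```

```text
t 7.6 box tcp [-200.6    0.6  191.3] yaw y 5.557921344807377 F [-0.3  1.   0.4]
(-0.082, -0.037, 0.09) [-11.87  -3.75  10.13]
(-0.082, -0.037, 0.04) [-11.87  -3.75  15.13]
```

```bash
python3 -m inch '[{"fingers":0,"delta_pos":[-4,-1.3,3.4],"spin":0},{"fingers":0,"delta_pos":[-8,-2.5,6.8],"spin":0},{"fingers":0,"delta_pos":[-11.9,-3.75,10],"spin":0},{"fingers":0,"delta_pos":[-11.9,-3.75,10],"spin":0},{"fingers":0,"delta_pos":[-11.9,-3.75,10],"spin":0},{"fingers":0,"delta_pos":[-11.9,-3.75,12.5],"spin":0},{"fingers":0,"delta_pos":[-11.9,-3.75,15.1],"spin":0},{"fingers":0,"delta_pos":[-11.9,-3.75,15.1],"spin":0},{"fingers":0,"delta_pos":[-11.9,-3.75,15.1],"spin":0}]'
python3 - <<'E'
from h import *
import cv2
go((-.082,-.022,.04),(-.082,-.004,.04),(-.076,.012,.04),(-.064,.025,.04),(-.052,.034,.04),(-.046,.037,.04),(-.043,.038,.04))
im=capture('side')
cv2.imwrite('pics/s6.png',cv2.resize(im[145:305,210:370,::-1],None,fx=3.7,fy=3.7,interpolation=cv2.INTER_CUBIC))
im=capture('wrist');cv2.imwrite('pics/w6.png',im[:,:,::-1])
E
```

```text
time_s: 8.5
tcp_pos: [0.5122, 0.0003, 0.0422]
ee_rot: [[-0.995, -0.098, 0.002], [-0.098, 0.995, 0.0], [-0.002, -0.0, -1.0]]
wrist_force: [-0.0, 0.3, 0.5]
gripper_width: 0.001
t 8.5 box tcp [-81.7 -36.6  42.2] yaw y 5.63169195192347 F [-0.   0.3  0.5]
(-0.082, -0.022, 0.04) [0.03 1.46 0.22]
(-0.082, -0.004, 0.04) [0.03 3.26 0.22]
(-0.076, 0.012, 0.04) [-0.58  4.86  0.22]
(-0.064, 0.025, 0.04) [-1.78  6.16  0.22]
(-0.052, 0.034, 0.04) [-2.98  7.06  0.23]
(-0.046, 0.037, 0.04) [-3.58  7.36  0.23]
(-0.043, 0.038, 0.04) [-3.88  7.46  0.23]
```

View pics/s6.png

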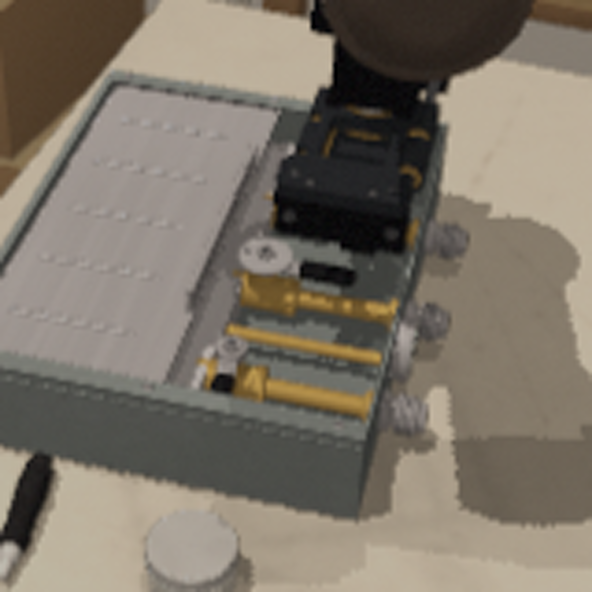

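View pics/w6.png

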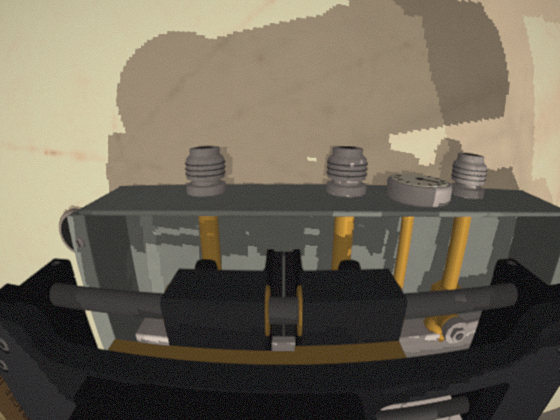

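The finger is down in the well between the two pipes (fingers at wrist (284,270)), with the levers undisturbed and no force. I push the first part of the arc.

```bash
python3 -m inch '[{"fingers":0,"delta_pos":[0,0.8,0.1],"spin":0},{"fingers":0,"delta_pos":[0,1.5,0.2],"spin":0},{"fingers":0,"delta_pos":[0,2.1,0.2],"spin":0},{"fingers":0,"delta_pos":[0,2.7,0.2],"spin":0},{"fingers":0,"delta_pos":[0,3.3,0.2],"spin":0},{"fingers":0,"delta_pos":[-0.3,4.1,0.2],"spin":0},{"fingers":0,"delta_pos":[-0.6,4.9,0.2],"spin":0},{"fingers":0,"delta_pos":[-0.6,4.9,0.2],"spin":0}]'
python3 - <<'E'
from h import *
import cv2
go((-.064,.025,.04),(-.052,.034,.04),(-.046,.037,.04),(-.043,.038,.04))
im=capture('side')
cv2.imwrite('pics/s7.png',cv2.resize(im[145:305,210:370,::-1],None,fx=3.7,fy=3.7,interpolation=cv2.INTER_CUBIC))
E
```

```text
time_s: 9.4
tcp_pos: [0.5125, 0.0491, 0.0386]
ee_rot: [[-0.995, -0.098, -0.002], [-0.098, 0.995, -0.002], [0.003, -0.001, -1.0]]
wrist_force: [-1.4, -3.8, 2.1]
gripper_width: 0.005
t 9.4 box tcp [-76.7  11.9  38.6] yaw y 5.608336150024902 F [-1.4 -3.8  2.1]
(-0.064, 0.025, 0.04) [-1.27  1.31 -0.15]
(-0.052, 0.034, 0.04) [-2.47  2.21 -0.15]
(-0.046, 0.037, 0.04) [-3.07  2.51 -0.15]
(-0.043, 0.038, 0.04) [-3.37  2.61 -0.15]
```

View pics/s7.png

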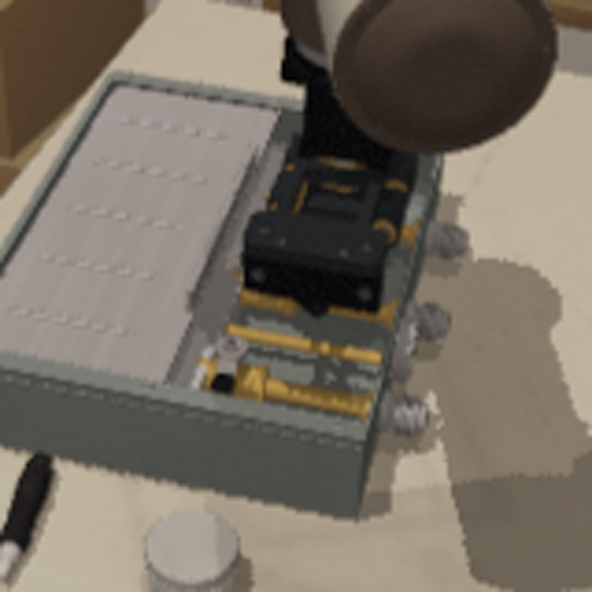

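The lever is being turned: the contact force is about 4 N and the other levers are unmoved. I continue the arc.

```bash
python3 -m inch '[{"fingers":0,"delta_pos":[-0.6,0.7,-0.1],"spin":0},{"fingers":0,"delta_pos":[-1.3,1.3,-0.1],"spin":0},{"fingers":0,"delta_pos":[-1.9,1.8,-0.1],"spin":0},{"fingers":0,"delta_pos":[-2.5,2.2,-0.1],"spin":0},{"fingers":0,"delta_pos":[-3,2.5,-0.1],"spin":0},{"fingers":0,"delta_pos":[-3,2.5,-0.1],"spin":0}]'
python3 - <<'E'
from h import *
import cv2
go((-.043,.038,.04))
im=capture('side')
cv2.imwrite('pics/s8.png',cv2.resize(im[145:305,210:370,::-1],None,fx=3.7,fy=3.7,interpolation=cv2.INTER_CUBIC))
E
```

```text
time_s: 10.05
tcp_pos: [0.5381, 0.076, 0.0381]
ee_rot: [[-0.995, -0.096, -0.007], [-0.096, 0.995, -0.002], [0.007, -0.002, -1.0]]
wrist_force: [-3.4, -3.4, -0.4]
gripper_width: 0.002
t 10.05 box tcp [-48.6  36.2  38.1] yaw y 5.499963481952137 F [-3.4 -3.4 -0.4]
(-0.043, 0.038, 0.04) [-0.56  0.18 -0.19]
```

View pics/s8.png

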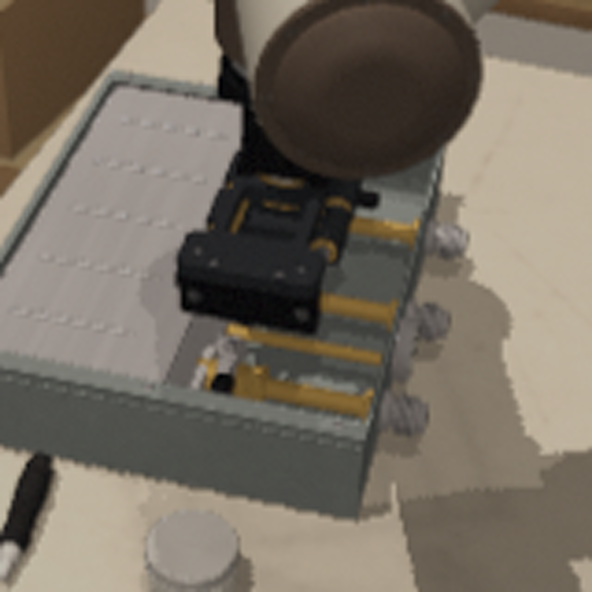

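```bash
python3 -m inch '[{"fingers":0,"delta_pos":[-0.3,0,-0.1],"spin":0},{"fingers":0,"delta_pos":[-0.5,0,-0.1],"spin":0},{"fingers":0,"delta_pos":[-0.5,0,-0.1],"spin":0}]';python3 -m inch '[{"fingers":0,"delta_pos":[-0.3,0,0],"spin":0},{"fingers":0,"delta_pos":[-0.4,0,0],"spin":0},{"fingers":0,"delta_pos":[-0.4,0,0],"spin":0}]';python3 -c "
from h import *
go()"
```

```text
time_s: 10.4
tcp_pos: [0.5402, 0.0764, 0.0385]
ee_rot: [[-0.995, -0.095, -0.012], [-0.095, 0.995, -0.003], [0.012, -0.001, -1.0]]
wrist_force: [-10.0, 0.0, 0.5]
gripper_width: 0.009
time_s: 10.7
tcp_pos: [0.5405, 0.0764, 0.0383]
ee_rot: [[-0.995, -0.094, -0.02], [-0.094, 0.996, -0.004], [0.02, -0.002, -1.0]]
wrist_force: [-18.1, 2.5, 7.8]
gripper_width: 0.004
t 10.7 box tcp [-46.2  36.3  38.3] yaw y 5.400235376783247 F [-18.1   2.5   7.8]
```

The finger stopped hard at x = -46 mm, exactly where a square lever should stop it. I retreat and check.

```bash
python3 -m inch '[{"fingers":0,"delta_pos":[1.2,0,0],"spin":0},{"fingers":0,"delta_pos":[2.5,0,-1],"spin":0},{"fingers":0,"delta_pos":[2.5,0,-4],"spin":0},{"fingers":0,"delta_pos":[2.5,0,-8],"spin":0},{"fingers":0,"delta_pos":[6,0,-12],"spin":0},{"fingers":0,"delta_pos":[11,0,-15],"spin":0},{"fingers":0,"delta_pos":[16,0,-15],"spin":0},{"fingers":0,"delta_pos":[16,0,-15],"spin":0},{"fingers":0,"delta_pos":[16,0,-15],"spin":0}]'
python3 - <<'E'
from h import *
import cv2
go()
for c in('top','side'):
    im=capture(c)
    cr=im[130:280,170:370] if c=='top' else im[155:315,190:350]
    cv2.imwrite(f'pics/{c}9.png',cv2.convertScaleAbs(cv2.resize(cr[:,:,::-1],None,fx=3.7,fy=3.7,interpolation=cv2.INTER_CUBIC),alpha=1.6 if c=='top' else 1.2))
    for t in('cover_lip','tagged_tag','tagged_grip','plain1_grip','plain2_grip','jar','opener','watch_head'):
        z={'cover_lip':.07,'tagged_tag':.051,'jar':0,'opener':0,'watch_head':0}.get(t,.046)
        print(c,t,[(d['conf'],np.round(np.array(d['location'])*(560,420),1),np.round(w2b(atz(c,np.array(d['location'])*(560,420),z))*1e3)) for d in spot_point(c,t)[:2]])
E
```

```text
time_s: 11.6
tcp_pos: [0.3902, 0.063, 0.1916]
ee_rot: [[-0.995, -0.099, 0.004], [-0.099, 0.995, 0.003], [-0.004, 0.003, -1.0]]
wrist_force: [0.9, 0.7, 0.9]
gripper_width: 0.009
t 11.6 box tcp [-197.1   37.7  191.6] yaw y 5.657437015783168 F [0.9 0.7 0.9]
top cover_lip [(0.61, array([280.1, 199.8]), array([-2., -4., 70.]))]
top tagged_tag [(0.72, array([280.4, 215.2]), array([-31.,  -3.,  51.]))]
top tagged_grip [(0.58, array([257.7, 214.7]), array([-25.,  44.,  46.]))]
top plain1_grip [(0.65, array([317.1, 232.6]), array([-72., -75.,  46.])), (0.28, array([278.3, 212.3]), array([-24.,   1.,  46.]))]
top plain2_grip [(0.76, array([216.9, 220. ]), array([-29., 128.,  46.]))]
top jar [(0.81, array([181.6, 234.4]), array([-49., 212.,   0.]))]
top opener [(0.78, array([183.1, 185.1]), array([ 59., 203.,   0.]))]
top watch_head [(0.73, array([372.3, 236.4]), array([ -86., -199.,    0.]))]
side cover_lip [(0.57, array([270.7, 206.1]), array([-6.,  4., 70.]))]
side tagged_tag [(0.6, array([280.6, 213. ]), array([-28.,  -1.,  51.]))]
side tagged_grip [(0.44, array([274.1, 228.2]), array([-26.,  48.,  46.]))]
side plain1_grip [(0.56, array([307.2, 196.8]), array([-74., -84.,  46.]))]
side plain2_grip [(0.57, array([268. , 255.1]), array([-34., 130.,  46.]))]
side jar [(0.6, array([259.5, 303.5]), array([-41., 217.,   0.]))]
side opener [(0.67, array([215.7, 286.3]), array([ 56., 199.,   0.]))]
side watch_head []
```

View pics/top9.png

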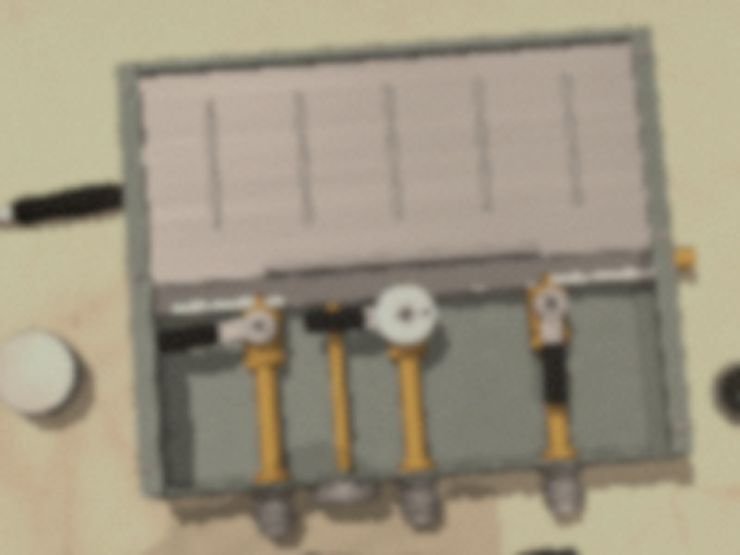

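View pics/side9.png

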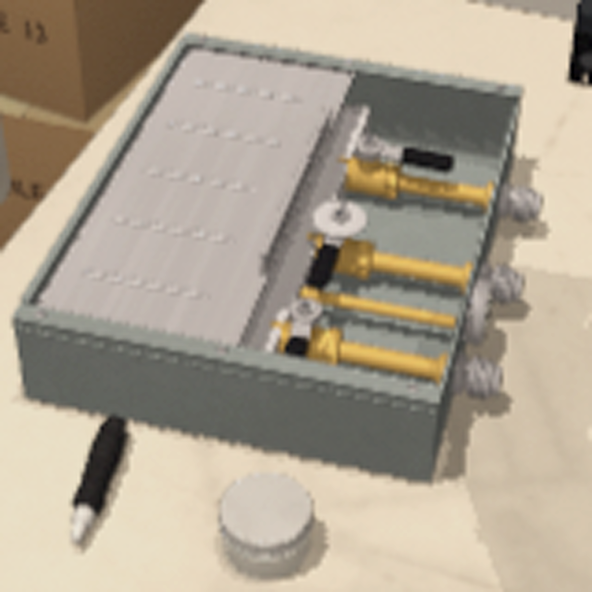

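The tagged lever now points square to +y, with its grip at (335,320) and hub at (405,313). The other levers and the bystanders are where they were, and the hand is clear.

```bash
python3 -c "
from station import *
print(finish_job())"
```

```text
the job is handed in; nothing more can be done
None
```

I slid the cover back to its stop with the shut fingertips. Then I pushed the tagged lever, which is the middle one, clockwise to its stop and withdrew the hand. I handed the job in at about 12 s; no verdict was reported.

- **Cover:** the push force rose to about 12 N with no further movement. The lip was then found at box x -2 mm in the top view and -6 mm in the side view, against the expected -3 mm.
- **Tagged lever:** the push force rose to about 18 N with the fingertip at box x -46 mm, where a lever square across its pipe should stop it. Both final pictures show it pointing along the box's +y.
- **Other levers and loose items:** the final pictures look unchanged from those taken just before I pushed the lever. The detector's readings for them differ by a few mm up to about 7 mm, which I take as its own noise. The side view never picked up the watch head, so that one rests on the top view only.
- **Hand:** it was about 19 cm above the worktop, in front of the box, with about 1.5 N on the wrist, which is at noise level.

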